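Point out the spoiled biscuits and reject the tray

ROBOT

A 6-joint arm with a two-finger parallel gripper is mounted at the origin on the work surface. World frame = base frame: x ahead of the robot, y to its left, z up, the work surface at z = 0. Lengths are in m, angles in rad, forces in N, time in s.
With the tool pointing down it reaches from about 0.3 to 0.875 m from the base axis. Payload 6.4 kg.
Tool frame: the origin (TCP) lies at the very end of the fingers, on their centre line; the grasp point (between the pads) lies 19 mm behind it (ctrl.tcp_to_grasp is the distance from the TCP to the grasp point, in m); z points along the fingers, y is the direction in which the jaws open and shut (so a half turn about z gives the same grasp; the last joint's range is limited). The gripper opens to 85 mm and grips with 20 to 120 N. Pads are 22 mm wide; open, the fingers measure 114 mm over their backs; the gripper's body (76 mm by 85 mm) begins 54 mm behind the grasp point. The pads swing forward as they close: fully open they stand 13 mm farther back than shut.
Start: joints at [1.073, 0.181, 1.607, -0, 1.354, -0.206], TCP at [0.165, 0.551, 0.231] pointing down, gripper open.
Joint ranges: [-2.99, 2.99], [-0.89, 2.07], [0.3, 2.58], [-1.14, 4.28], [0, 2.63], [-3.12, 3.12]. Speed limits (rad/s): [2.57, 2.57, 3.01, 3.14, 3.14, 3.14].

INTERFACE

Orientations are given as a unit quaternion [w, x, y, z].
In Python, from bench import ctrl gives the robot as it stands. The module is installed in compiled form; this text tells all that it offers.
- The arm moves only by the tool drive_tool, never from a script. Its argument "deltas" is a list of rows, each an object with "slide": the shift along the tool's x, y, z as a fraction of full scale, a list of three; "delta_rot": the turn, a rotation vector about the tool's x, y, z as a fraction of full scale, a list of three; "hand": the opening, from 0 (shut) to 1 (fully open). In form: [{"slide": [tx, ty, tz], "delta_rot": [wx, wy, wz], "hand": hand}, ...]. A call has exactly 5 rows; each row shifts and turns the commanded pose from where the row before left it, along the tool's axes as they then stand; what a row does not reach is not made up. Full scale, the value 1, is 50 mm for a shift and 180 degrees for a turn. A row lasts 1/8 s, in which the tool goes at most 62.5 mm and 10.7 degrees, less where a joint would pass 70% of its speed; a pose out of reach is approached as far as the arm can. A call with a number of a shift or a turn outside -1 to 1 is refused whole. A call with a gripper value outside its range is refused whole. The fingers move at their own pace and stop on an object; the grip force is fixed at half the most. Time passes only in rows, so rows that do not move let the fingers close, or fill a call up. It gives the time, the measured TCP pose, the force and the opening at its end, in the units of the state.
- ctrl.get_obs(): the state, without advancing time (a new reading comes with each control period).
- ctrl.camera(name): name is "scene" or "top" or "wrist"; returns a dict with "frame" (400x640x3 uint8, red, green, blue), "mtx" (3x3 intrinsics, pixels), "R" (3x3) and "t" (3): a world point X has camera coordinates R X + t. Camera axes: x right, y down, z forward; pixel columns grow to the right and rows downward; lengths in m; the calibration is good to about 2 mm. A picture is of the moment at which its call begins. There is no depth.
- ctrl.hand_in(): hands the job in, once; it reports no verdict.
The state is a dict: "time_s": time; "q": joint angles; "dq": joint speeds; "joint_efforts": joint torques, N m; "eef_pos": TCP position; "eef_rot": TCP orientation; "wrist_force": force on the tool from outside, world axes, zero at the start; "torque": the same for the moment, N m; "opening": opening from 0.0 (shut) to 1.0 (fully open).
Only numpy, scipy, OpenCV 4.12 (cv2) and the standard library are available. Lean on these libraries where they do the work, as an engineer would, in place of code of your own. Each camera call takes 0.05 s, during which the arm holds its last target.

TASK

Show your colleague the two spoiled biscuits on the baking tray: point straight down at the black, burnt one and then at the broken half one, each time keeping the fingertips still two or three centimetres above its middle for two full seconds. Then push the red-balled reject lever all the way over, away from the robot, and leave it there. Do not touch the tray or any biscuit, and leave the brush, cutter and jar where they are.

Things in the scene. Friction and masses are not known exactly. Their poses are not given: they have to be found in the camera images.
- burnt_top (a point): Middle of the top face of the burnt biscuit: a round biscuit scorched black all over, 62 mm across, 10 mm thick, lying flat and loose on the tray; every other biscuit is golden. Its z axis points up.
- broken_top (a point): Middle of the top face of the broken biscuit: a golden half disc, what is left of a round biscuit snapped in two, about 31 mm from the break to the round edge and 60 mm along the break, 10 mm thick, lying flat and loose on the tray; the other half is missing. Its z axis points up. The point lies 13 mm from the straight break, over the middle of the piece.
- tray: Baking tray, fixed to the table: dark steel, 270 x 270 mm, rim 16 mm high, white paper liner, floor 4 mm above the table; nine biscuits lie on it in a 3 x 3 grid with 78 mm between middles, in mixed order. Origin under its centre on the table, x and y along its sides, z up.
- reject_base: Grey base of the reject lever, fixed to the table, 70 x 50 mm and 25 mm high, to the robot's right of the tray. Origin under its centre on the table; z up. Its x axis, level, is the direction in which the lever is to be pushed: away from the robot, more or less. The lever's hinge lies along its y axis, 22 mm above the origin.
- reject_tip (a point): Centre of the red ball (26 mm across) on the end of the steel lever rod (10 mm thick); the ball's centre is 80 mm from the hinge, so it is 92 mm above the table at either end of its swing and 102 mm when upright.
- reject (a joint): Angle of the reject lever in rad: 0 = leaning 0.5 rad from upright towards the robot, 0.5 = upright, 1 = pushed right over, leaning 0.5 rad away, against its stop. It has no spring: it stays where it is left. About 1 N at the ball moves it.
- good1: A good golden round biscuit, 62 mm across, 10 mm thick, loose on the tray. Origin at the centre of its underside.
- good2: A good golden round biscuit, 62 mm across, 10 mm thick, loose on the tray. Origin at the centre of its underside.
- good3: A good golden round biscuit, 62 mm across, 10 mm thick, loose on the tray. Origin at the centre of its underside.
- good4: A good golden round biscuit, 62 mm across, 10 mm thick, loose on the tray. Origin at the centre of its underside.
- good5: A good golden round biscuit, 62 mm across, 10 mm thick, loose on the tray. Origin at the centre of its underside.
- ring1: A good golden ring biscuit, 58 mm across with a 24 mm hole, 10 mm thick, loose on the tray. Origin at the centre of its underside.
- ring2: A good golden ring biscuit, 58 mm across with a 24 mm hole, 10 mm thick, loose on the tray. Origin at the centre of its underside.
- brush: Pastry brush, loose, 200 mm long and 20 mm high, lying roughly across the table beyond the lever. Origin under its middle.
- cutter: Steel ring biscuit cutter, loose, 70 mm across and 35 mm high, to the robot's left of the tray. Origin at the centre of its underside.
- jar: Amber glass jar with a white lid, loose, 64 mm across, 90 mm high, beyond the tray. Origin at the centre of its underside.
There are look-alikes about, which are no part of the job. Leave any pink look-alike of the part that bears broken_top alone.

How it is judged:
On the way, in this order (a step that is already met when the one before it is completed fails the run):
1. the fingers point at the burnt biscuit from just above its middle for at least 1.5 s (horizontal distance between the grasp point and burnt_top below 0.024 m and z of the grasp point in the frame of burnt_top between 0.02 and 0.09 m), for 1.5 s.
2. then they point at the broken biscuit from just above its middle for at least 1.5 s (horizontal distance between the grasp point and broken_top below 0.024 m and z of the grasp point in the frame of broken_top between 0.02 and 0.09 m), for 1.5 s.
3. then the reject lever is pushed right over (beyond 0.88 rad) (value of joint reject above 0.88 rad), for 0.2 s.
At the end, for the whole second after the job is handed in: The reject lever rests pushed right over (beyond 0.88 of its 1 rad), every biscuit is within 10 mm of where it lay, and brush, cutter and jar are within 20 mm of where they were (value of joint reject above 0.88 rad and velocity of joint reject between -0.05 and 0.05 rad/s and distance of each of burnt_top, broken_top, good1, good2, good3, good4, good5, ring1, ring2 from where it was at the start of the episode below 0.01 m and distance of each of brush, cutter, jar from where it was at the start of the episode below 0.02 m); the robot touches nothing.
It fails at once if the robot touches a biscuit (contact force between any of the fingers, the arm and burnt above 0.3 N or contact force between any of the fingers, the arm and broken above 0.3 N or contact force between any of the fingers, the arm and good1 above 0.3 N or contact force between any of the fingers, the arm and good2 above 0.3 N or contact force between any of the fingers, the arm and good3 above 0.3 N or contact force between any of the fingers, the arm and good4 above 0.3 N or contact force between any of the fingers, the arm and good5 above 0.3 N or contact force between any of the fingers, the arm and ring1 above 0.3 N or contact force between any of the fingers, the arm and ring2 above 0.3 N).
It fails at once if the robot touches the tray (contact force between any of the fingers, the arm and tray above 0.3 N).
It fails at once if a biscuit is moved more than 10 mm (distance of any of burnt_top, broken_top, good1, good2, good3, good4, good5, ring1, ring2 from where it was at the start of the episode above 0.01 m).
It fails at once if the brush, cutter or jar is moved more than 20 mm (distance of any of brush, cutter, jar from where it was at the start of the episode above 0.02 m).
It also fails if it takes over 53 s, if anything falls off the work surface, if the arm or the gripper's body presses on something with over 40 N, if the wrist force passes 120 N, or if a joint passes its speed limit or range.

## Working session

There is one attempt and no reset: what is moved stays moved. The work goes in short steps, Python scripts to look and compute and a tool call to move; the robot and the scene stay as the last step left them, time stands still between calls to the robot, and variables do not carry over. Pictures are saved under pics/ and viewed, and the job is handed in when it is done.

Besides the shell and the picture viewer there is one more tool, called after "Call:" by a JSON object that holds its "op" and its "data". drive_tool: Moves the arm, as the interface text tells. Its arguments: {"type":"object","properties":{"deltas":{"type":"array","items":{"type":"object","properties":{"slide":{"type":"array","items":{"type":"number"}},"delta_rot":{"type":"array","items":{"type":"number"}},"hand":{"type":"number"}}}}},"required":["deltas"]}

```bash
mkdir -p pics; python3 - <<'E'
from bench import ctrl
import cv2,numpy as np
o=ctrl.get_obs(); print({k:np.round(v,4) for k,v in o.items()}, ctrl.tcp_to_grasp)
for n in ["scene","top","wrist"]:
    c=ctrl.camera(n); cv2.imwrite(f"pics/{n}0.png",c["frame"][:,:,::-1]); np.savez(f"{n}0.npz",**c); print(n,c["mtx"].round(1).tolist(),(-c["R"].T@c["t"]).round(3))
E
```

```text
{'time_s': np.float64(0.0), 'q': array([ 1.0726,  0.1815,  1.608 , -0.    ,  1.3538, -0.2063]), 'dq': array([-0.0002, -0.0012,  0.0017,  0.0016, -0.0006,  0.0004]), 'joint_efforts': array([ 8.00000e-04, -4.44890e+01, -3.51329e+01, -1.00000e-04,
        9.10000e-03, -0.00000e+00]), 'eef_pos': array([0.1652, 0.5502, 0.2304]), 'eef_rot': array([-3.000e-04,  1.454e-01,  9.894e-01, -8.000e-04]), 'wrist_force': array([ 0.1269,  0.1209, -0.1087]), 'torque': array([-0.0064,  0.0012,  0.0036]), 'opening': np.float64(1.0038)} 0.0187
scene [[375.4, 0.0, 320.8], [0.0, 375.4, 201.1], [0.0, 0.0, 1.0]] [1.202 0.121 0.911]
top [[371.5, 0.0, 319.7], [0.0, 371.5, 201.8], [0.0, 0.0, 1.0]] [0.443 0.069 0.882]
wrist [[320.6, 0.0, 321.6], [0.0, 320.6, 203.4], [0.0, 0.0, 1.0]] [0.101 0.57  0.373]
```

View pics/top0.png

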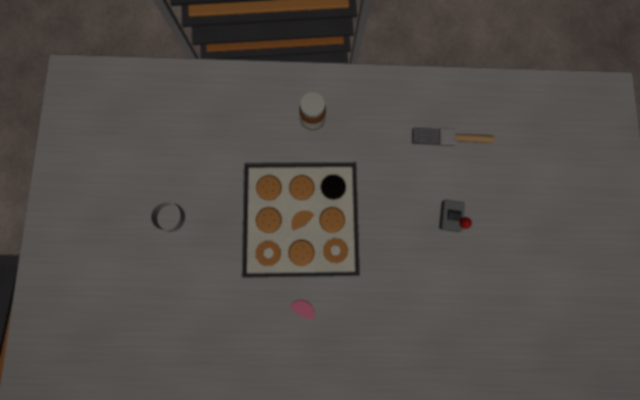

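View pics/scene0.png

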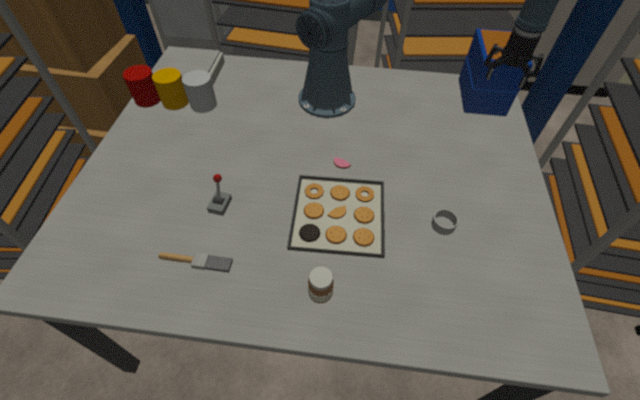

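```bash
cat > h.py <<'E'
import numpy as np,cv2
def load(n): return dict(np.load(n))
def ray(c,p,z):
    d=c["R"].T@np.linalg.inv(c["mtx"])@np.array([p[0],p[1],1.]); o=-c["R"].T@c["t"]
    return o+d*(z-o[2])/d[2]
def proj(c,X):
    x=c["mtx"]@(c["R"]@np.asarray(X,float)+c["t"]); return x[:2]/x[2]
def tri(c1,p1,c2,p2):
    P=[c["mtx"]@np.c_[c["R"],c["t"]] for c in (c1,c2)]
    X=cv2.triangulatePoints(P[0],P[1],np.array(p1,float).reshape(2,1),np.array(p2,float).reshape(2,1)); return (X[:3]/X[3]).ravel()
def blobs(m,amin=15):
    n,l,s,ce=cv2.connectedComponentsWithStats(m.astype(np.uint8))
    return [(ce[i].round(1),s[i]) for i in range(1,n) if s[i][4]>=amin]
E
python3 - <<'E'
from h import *
top=load("top0.npz"); sc=load("scene0.npz")
print("cam z axis",top["R"][2].round(3),sc["R"][2].round(3))
for c,n in((top,"top"),(sc,"scene")):
    f=c["frame"]; h=cv2.cvtColor(f,cv2.COLOR_RGB2HSV); H,S,V=[h[...,i].astype(int) for i in range(3)]
    for nm,m,z in (("gold",(H>6)&(H<22)&(S>100)&(V>70),.014),("red",((H<5)|(H>175))&(S>180)&(V>60),.092),("black",V<25,.014),("pink",(H>160)&(H<178)&(S>80)&(V>90),.01)):
        for ce,s in blobs(m,12):
            w=ray(c,ce,z)
            if abs(w[1])<.5 and 0<w[0]<.8: print(n,nm,ce,s[:].tolist(),w.round(3))
for nm,(a,b,c,d) in (("top0",(430,190,490,240)),("top0",(240,160,360,280)),("scene0",(190,160,250,220)),("scene0",(280,170,390,260))):
    im=cv2.imread(f"pics/{nm}.png")[b:d,a:c]; k=min(6,790//(c-a),590//(d-b)); cv2.imwrite(f"pics/{nm}_crop{a}.png",cv2.convertScaleAbs(cv2.resize(im,None,fx=k,fy=k,interpolation=cv2.INTER_CUBIC),alpha=1.6))
E
```

```text
cam z axis [ 0.159 -0.017 -0.987] [-0.608 -0.068 -0.791]
top gold [474.7 138. ] [457, 135, 37, 7, 219] [ 0.751 -0.323  0.014]
top gold [268.3 187.4] [256, 176, 25, 24, 481] [0.614 0.177 0.014]
top gold [301.2 187.3] [289, 176, 25, 24, 476] [0.617 0.099 0.014]
top gold [331.8 219.5] [320, 207, 25, 25, 489] [0.541 0.025 0.014]
top gold [268.2 219.8] [256, 208, 25, 25, 498] [0.537 0.174 0.014]
top gold [301.  218.8] [292, 211, 21, 19, 260] [0.541 0.097 0.014]
top gold [335.3 250.2] [323, 238, 25, 25, 375] [0.47  0.016 0.014]
top gold [267.6 252.9] [256, 241, 25, 25, 384] [0.46  0.172 0.014]
top gold [301.  252.4] [289, 240, 25, 26, 514] [0.463 0.095 0.014]
top red [465.6 223.1] [461, 219, 10, 9, 62] [ 0.531 -0.259  0.092]
top black [332.9 186.5] [322, 176, 23, 22, 404] [0.62  0.024 0.014]
top pink [303.  308.7] [290, 300, 24, 19, 301] [0.337 0.087 0.01 ]
scene gold [313.7 190.7] [305, 184, 18, 15, 183] [0.474 0.016 0.014]
scene gold [339.5 192.4] [331, 185, 19, 16, 219] [0.47  0.096 0.014]
scene gold [364.5 193.7] [356, 186, 18, 16, 189] [0.465 0.173 0.014]
scene gold [313.4 210.1] [304, 203, 20, 16, 250] [0.548 0.026 0.014]
scene gold [337.6 212.1] [328, 206, 18, 12, 149] [0.546 0.098 0.014]
scene gold [363.6 214.6] [354, 207, 20, 16, 256] [0.544 0.175 0.014]
scene gold [335.5 234.3] [326, 226, 20, 18, 286] [0.624 0.1   0.014]
scene gold [363.2 236.7] [353, 228, 21, 18, 293] [0.621 0.178 0.014]
scene gold [175.3 256.9] [159, 253, 34, 9, 174] [ 0.754 -0.321  0.014]
scene red [216.9 177.2] [214, 175, 7, 6, 23] [ 0.527 -0.258  0.092]
scene pink [340.7 162.4] [334, 158, 16, 10, 95] [0.339 0.087 0.01 ]
```

View crops.

```bash
python3 - <<'E'
import cv2,numpy as np
a=[cv2.resize(cv2.imread(f"pics/{n}"),(380,290)) for n in ("top0_crop430.png","top0_crop240.png","scene0_crop190.png","scene0_crop280.png")]
cv2.imwrite("pics/mont.png",np.vstack([np.hstack(a[:2]),np.hstack(a[2:])]))
E
```

```text
(no output)
```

View pics/mont.png

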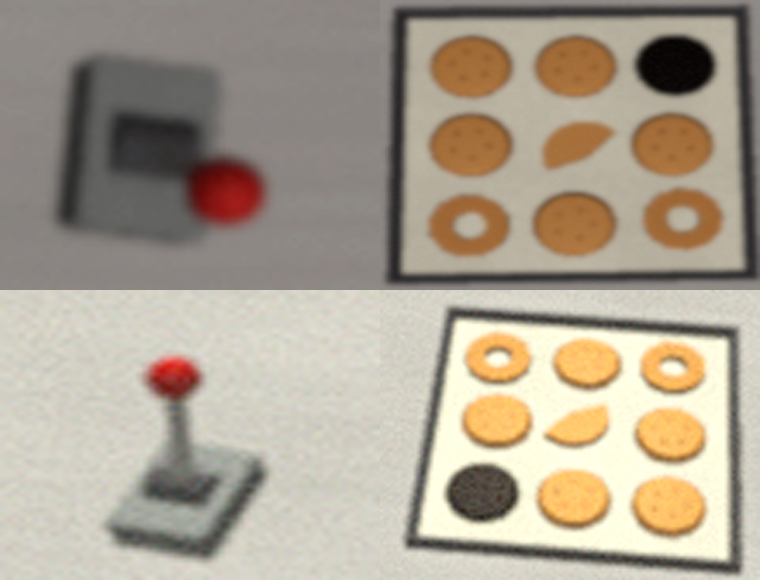

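```bash
python3 - <<'E'
from h import *
top=load("top0.npz"); sc=load("scene0.npz")
print("ball",tri(top,(465.6,223.1),sc,(216.9,177.2)).round(3))
print("burnt", ray(top,(332.9,186.5),.014).round(3), "broken tri",tri(top,(301,218.8),sc,(337.6,212.1)).round(3))
C=[ray(top,p,.025) for p in ((445.3,200),(464.3,202.1),(462,231.4),(442.3,229))]
C=np.array(C)[:,:2]; print(C.round(3),C.mean(0).round(3))
for i in range(4):
    e=C[(i+1)%4]-C[i]; print(np.linalg.norm(e).round(3),np.degrees(np.arctan2(e[1],e[0])).round(1))
# black burnt in scene
f=sc["frame"]; V=f.max(2); m=np.zeros_like(V); m[222:244,296:324]=V[222:244,296:324]<110
print([(c,s.tolist(),ray(sc,c,.014).round(3)) for c,s in blobs(m,50)])
E
```

```text
ball [ 0.531 -0.257  0.097]
burnt [0.62  0.024 0.014] broken tri [0.542 0.097 0.009]
[[ 0.593 -0.241]
 [ 0.589 -0.286]
 [ 0.519 -0.278]
 [ 0.524 -0.232]] [ 0.556 -0.259]
0.045 -95.0
0.07 173.2
0.046 84.4
0.069 -7.7
[(array([309.1, 232.6]), [299, 224, 21, 18, 308], array([0.628, 0.025, 0.014]))]
```

The two views agree to about 5 mm on these positions, and the 77 mm grid and table heights are as expected.

**Burnt biscuit:** the only black disc is at top px (333,187), about (0.624, 0.025). The dark lever slot at (454,215) is the only other dark candidate.

**Broken biscuit:** the golden half disc is at top px (301,219), about (0.543, 0.098). The look-alikes are:
- The pink half off the tray at (303,309), which I'll leave alone.
- The rings at (335,250) and (268,253).
- The brush handle at (475,138).

**Lever:** the red ball at top px (466,223) is about (0.529, -0.258, 0.09). The red mug at scene px (143,85) could be confused with it. The crops confirm all of these choices.

Call:
{"op": "drive_tool", "data": {"deltas": [{"slide":[0,0,0],"delta_rot":[0,0,-0.0465],"hand":0},{"slide":[0,0,0],"delta_rot":[0,0,-0.0465],"hand":0},{"slide":[-0.7,-0.8,0],"delta_rot":[0,0,0],"hand":0},{"slide":[-0.7,-0.8,0],"delta_rot":[0,0,0],"hand":0},{"slide":[-0.7,-0.8,0],"delta_rot":[0,0,0],"hand":0}]}}

```text
time_s: 0.78
eef_pos: [0.271, 0.4295, 0.231]
eef_rot: [-0.0, -0.001, 1.0, -0.0]
wrist_force: [0.8, -0.2, 0.1]
opening: 0.001
```

Call:
{"op": "drive_tool", "data": {"deltas": [{"slide":[-0.7,-0.8,0],"delta_rot":[0,0,0],"hand":0},{"slide":[-0.7,-0.8,0],"delta_rot":[0,0,0],"hand":0},{"slide":[-0.7,-0.8,0],"delta_rot":[0,0,0],"hand":0},{"slide":[-0.7,-0.8,0],"delta_rot":[0,0,0],"hand":0},{"slide":[-0.7,-0.8,0],"delta_rot":[0,0,0],"hand":0}]}}

```text
time_s: 1.4
eef_pos: [0.4463, 0.2293, 0.2312]
eef_rot: [-0.0, -0.0, 1.0, 0.0]
wrist_force: [0.4, 0.7, -0.5]
opening: 0.002
```

Call:
{"op": "drive_tool", "data": {"deltas": [{"slide":[-0.7,-0.8,0],"delta_rot":[0,0,0],"hand":0},{"slide":[-0.7,-0.8,0],"delta_rot":[0,0,0],"hand":0},{"slide":[-0.7,-0.8,0],"delta_rot":[0,0,0],"hand":0},{"slide":[-0.7,-0.8,0],"delta_rot":[0,0,0],"hand":0},{"slide":[-0.7,-0.8,0],"delta_rot":[0,0,0],"hand":0}]}}

```text
time_s: 2.02
eef_pos: [0.6214, 0.0295, 0.2309]
eef_rot: [-0.0, -0.0, 1.0, 0.0]
wrist_force: [0.7, 0.9, -0.0]
opening: -0.002
```

Call:
{"op": "drive_tool", "data": {"deltas": [{"slide":[-0.05,-0.1,0.8],"delta_rot":[0,0,0],"hand":0},{"slide":[0,0,0.8],"delta_rot":[0,0,0],"hand":0},{"slide":[0,0,0.8],"delta_rot":[0,0,0],"hand":0},{"slide":[0,0,0.4],"delta_rot":[0,0,0],"hand":0},{"slide":[0,0,0.2],"delta_rot":[0,0,0],"hand":0}]}}

```text
time_s: 2.65
eef_pos: [0.6227, 0.026, 0.0803]
eef_rot: [-0.001, -0.0, 1.0, 0.0]
wrist_force: [0.6, -0.3, -1.1]
opening: 0.0
```

```bash
python3 - <<'E'
from h import *
from bench import ctrl
a=[]
for n,(x,y,x2,y2) in (("top",(240,150,360,270)),("scene",(270,120,400,260)),("wrist",(0,0,640,400))):
    c=ctrl.camera(n); f=c["frame"][:,:,::-1].copy()[y:y2,x:x2]; a.append(cv2.convertScaleAbs(cv2.resize(f,(260,260) if n!="wrist" else (280,260)),alpha=1.5))
cv2.imwrite("pics/m2.png",np.hstack(a)); print(ctrl.get_obs()["eef_pos"])
E
```

```text
[0.62369906 0.02588846 0.08207528]
```

View pics/m2.png

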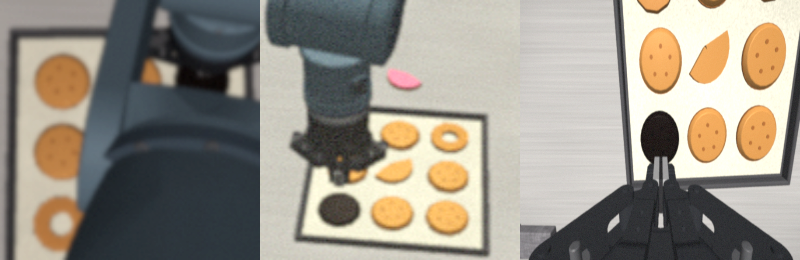

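```bash
python3 - <<'E'
from h import *
from bench import ctrl
c=ctrl.camera("wrist"); np.savez("wrist1.npz",**c)
h=cv2.cvtColor(c["frame"],cv2.COLOR_RGB2HSV).astype(int);H,S,V=h[...,0],h[...,1],h[...,2]
print("tip px",proj(c,ctrl.get_obs()["eef_pos"]))
m=V<45; m[:165]=0;m[260:]=0; m[:,:270]=0;m[:,400:]=0
for ce,s in blobs(m,200): print("dark",ce,s.tolist(),ray(c,ce,.014).round(4))
m=(H>6)&(H<22)&(S>100)&(V>70)
for ce,s in blobs(m,200): print("gold",ce,s.tolist(),ray(c,ce,.014).round(4))
E
```

```text
tip px [320.79365932 259.11026969]
dark [318.9 210.1] [277, 170, 86, 90, 5381] [0.62   0.0243 0.014 ]
gold [305.4   6.3] [270, 0, 72, 17, 842] [0.4961 0.0166 0.014 ]
gold [437.8   4. ] [409, 0, 59, 11, 462] [0.4948 0.0936 0.014 ]
gold [556.2  85. ] [506, 34, 101, 103, 7943] [0.5391 0.1713 0.014 ]
gold [320.9  91.8] [273, 42, 96, 101, 7624] [0.5432 0.0257 0.014 ]
gold [437.7  91. ] [387, 46, 91, 81, 4289] [0.5427 0.0983 0.014 ]
gold [539.  202.8] [494, 161, 91, 85, 5958] [0.6146 0.1744 0.014 ]
gold [426.8 206. ] [383, 164, 88, 85, 5807] [0.617  0.0981 0.014 ]
```

The wrist view has the burnt disc at px (319,210), which is (0.620, 0.024), and the half disc at (438,91), which is (0.543, 0.098). Both match the other cameras, so I'll lower the tool and hold.

Call:
{"op": "drive_tool", "data": {"deltas": [{"slide":[0.03,0,0.3],"delta_rot":[0,0,0],"hand":0},{"slide":[0,0,0.3],"delta_rot":[0,0,0],"hand":0},{"slide":[0,0,0.2],"delta_rot":[0,0,0],"hand":0},{"slide":[0,0,0],"delta_rot":[0,0,0],"hand":0},{"slide":[0,0,0],"delta_rot":[0,0,0],"hand":0}]}}

```text
time_s: 3.48
eef_pos: [0.6218, 0.0259, 0.0414]
eef_rot: [0.0, -0.0, 1.0, -0.0]
wrist_force: [0.4, -1.4, 0.5]
opening: -0.004
```

Call:
{"op": "drive_tool", "data": {"deltas": [{"slide":[0,0,0],"delta_rot":[0,0,0],"hand":0},{"slide":[0,0,0],"delta_rot":[0,0,0],"hand":0},{"slide":[0,0,0],"delta_rot":[0,0,0],"hand":0},{"slide":[0,0,0],"delta_rot":[0,0,0],"hand":0},{"slide":[0,0,0],"delta_rot":[0,0,0],"hand":0}]}}

```text
time_s: 4.1
eef_pos: [0.6216, 0.0259, 0.0413]
eef_rot: [0.0, -0.0, 1.0, 0.0]
wrist_force: [0.4, 0.0, -0.2]
opening: 0.003
```

Call:
{"op": "drive_tool", "data": {"deltas": [{"slide":[0,0,0],"delta_rot":[0,0,0],"hand":0},{"slide":[0,0,0],"delta_rot":[0,0,0],"hand":0},{"slide":[0,0,0],"delta_rot":[0,0,0],"hand":0},{"slide":[0,0,0],"delta_rot":[0,0,0],"hand":0},{"slide":[0,0,0],"delta_rot":[0,0,0],"hand":0}]}}

```text
time_s: 4.72
eef_pos: [0.6216, 0.0259, 0.0413]
eef_rot: [0.0, -0.0, 1.0, -0.0]
wrist_force: [0.3, 0.1, 0.4]
opening: 0.004
```

Call:
{"op": "drive_tool", "data": {"deltas": [{"slide":[0,0,0],"delta_rot":[0,0,0],"hand":0},{"slide":[0,0,0],"delta_rot":[0,0,0],"hand":0},{"slide":[0,0,0],"delta_rot":[0,0,0],"hand":0},{"slide":[0,0,0],"delta_rot":[0,0,0],"hand":0},{"slide":[0,0,0],"delta_rot":[0,0,0],"hand":0}]}}

```text
time_s: 5.35
eef_pos: [0.6216, 0.0259, 0.0413]
eef_rot: [0.0, -0.0, 1.0, -0.0]
wrist_force: [0.2, -0.5, 0.5]
opening: 0.003
```

Call:
{"op": "drive_tool", "data": {"deltas": [{"slide":[0,0,0],"delta_rot":[0,0,0],"hand":0},{"slide":[0,0,0],"delta_rot":[0,0,0],"hand":0},{"slide":[0,0,-0.3],"delta_rot":[0,0,0],"hand":0},{"slide":[0,0,-0.5],"delta_rot":[0,0,0],"hand":0},{"slide":[0,0,-0.2],"delta_rot":[0,0,0],"hand":0}]}}

```text
time_s: 5.98
eef_pos: [0.6231, 0.0257, 0.094]
eef_rot: [0.002, -0.0, 1.0, -0.0]
wrist_force: [0.1, 0.0, -0.3]
opening: 0.001
```

Call:
{"op": "drive_tool", "data": {"deltas": [{"slide":[0.5,0.5,0],"delta_rot":[0,0,0],"hand":0},{"slide":[0.5,0.5,0],"delta_rot":[0,0,0],"hand":0},{"slide":[0.5,0.4,0],"delta_rot":[0,0,0],"hand":0},{"slide":[0.08,0.05,0.3],"delta_rot":[0,0,0],"hand":0},{"slide":[0,0,0.3],"delta_rot":[0,0,0],"hand":0}]}}

```text
time_s: 6.6
eef_pos: [0.543, 0.0982, 0.0607]
eef_rot: [0.0, -0.0, 1.0, -0.0]
wrist_force: [-0.8, -0.5, -0.3]
opening: -0.001
```

Call:
{"op": "drive_tool", "data": {"deltas": [{"slide":[0,0,0.3],"delta_rot":[0,0,0],"hand":0},{"slide":[0,0,0.1],"delta_rot":[0,0,0],"hand":0},{"slide":[0,0,0],"delta_rot":[0,0,0],"hand":0},{"slide":[0,0,0],"delta_rot":[0,0,0],"hand":0},{"slide":[0,0,0],"delta_rot":[0,0,0],"hand":0}]}}

```text
time_s: 7.22
eef_pos: [0.5431, 0.0983, 0.0418]
eef_rot: [0.001, -0.0, 1.0, -0.0]
wrist_force: [0.5, -0.6, 0.4]
opening: -0.0
```

```bash
python3 - <<'E'
from h import *
from bench import ctrl
c=ctrl.camera("wrist"); cv2.imwrite("pics/w3.png",c["frame"][:,:,::-1])
h=cv2.cvtColor(c["frame"],cv2.COLOR_RGB2HSV).astype(int);H,S,V=h[...,0],h[...,1],h[...,2]
print(ctrl.get_obs()["eef_pos"])
m=(H>6)&(H<22)&(S>100)&(V>70)
for ce,s in blobs(m,800): print("gold",ce,s.tolist(),ray(c,ce,.014).round(4))
E
```

```text
[0.54301776 0.09831391 0.04181244]
gold [469.8  80.9] [409, 20, 120, 124, 9508] [0.46   0.1725 0.014 ]
gold [317.5  89.2] [259, 27, 118, 125, 11621] [0.464  0.0965 0.014 ]
gold [161.5 101.2] [103, 42, 119, 120, 9122] [0.4698 0.0174 0.014 ]
gold [453.9 224.9] [401, 175, 107, 101, 8400] [0.5359 0.173  0.014 ]
gold [197.6 231.7] [145, 183, 106, 99, 8253] [0.5401 0.0285 0.014 ]
gold [323.7 226.6] [271, 189, 93, 78, 3576] [0.537  0.0998 0.014 ]
```

View pics/w3.png

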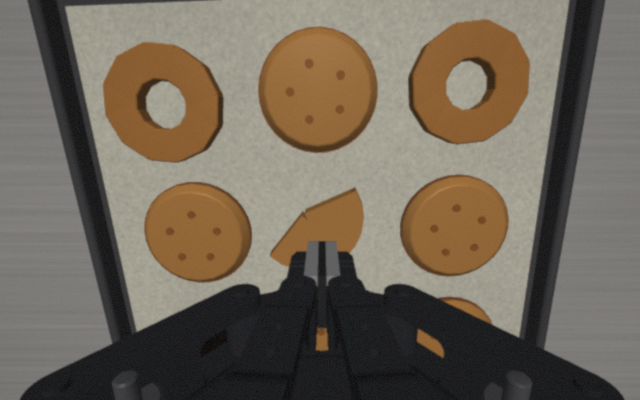

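The fingertips, at about px (322,242), are over the middle of the golden half. Part of it is now hidden by the fingers, and my earlier clear view put it at (0.543, 0.098). I'll hold here.

Call:
{"op": "drive_tool", "data": {"deltas": [{"slide":[0,0,0],"delta_rot":[0,0,0],"hand":0},{"slide":[0,0,0],"delta_rot":[0,0,0],"hand":0},{"slide":[0,0,0],"delta_rot":[0,0,0],"hand":0},{"slide":[0,0,0],"delta_rot":[0,0,0],"hand":0},{"slide":[0,0,0],"delta_rot":[0,0,0],"hand":0}]}}

```text
time_s: 7.9
eef_pos: [0.5426, 0.0983, 0.0413]
eef_rot: [-0.0, -0.0, 1.0, -0.0]
wrist_force: [0.2, 0.6, -0.2]
opening: 0.001
```

Call:
{"op": "drive_tool", "data": {"deltas": [{"slide":[0,0,0],"delta_rot":[0,0,0],"hand":0},{"slide":[0,0,0],"delta_rot":[0,0,0],"hand":0},{"slide":[0,0,0],"delta_rot":[0,0,0],"hand":0},{"slide":[0,0,0],"delta_rot":[0,0,0],"hand":0},{"slide":[0,0,0],"delta_rot":[0,0,0],"hand":0}]}}

```text
time_s: 8.52
eef_pos: [0.5426, 0.0984, 0.0413]
eef_rot: [0.0, -0.0, 1.0, 0.0]
wrist_force: [-0.9, -0.8, -0.4]
opening: -0.001
```

Call:
{"op": "drive_tool", "data": {"deltas": [{"slide":[0,0,0],"delta_rot":[0,0,0],"hand":0},{"slide":[0,0,0],"delta_rot":[0,0,0],"hand":0},{"slide":[0,0,0],"delta_rot":[0,0,0],"hand":0},{"slide":[0,0,0],"delta_rot":[0,0,0],"hand":0},{"slide":[0,0,0],"delta_rot":[0,0,0],"hand":0}]}}

```text
time_s: 9.15
eef_pos: [0.5426, 0.0984, 0.0413]
eef_rot: [-0.0, -0.0, 1.0, 0.0]
wrist_force: [-0.7, -0.2, -0.2]
opening: 0.001
```

Call:
{"op": "drive_tool", "data": {"deltas": [{"slide":[0,0,0],"delta_rot":[0,0,0],"hand":0},{"slide":[0,0,-0.4],"delta_rot":[0,0,0],"hand":0},{"slide":[0,0,-0.8],"delta_rot":[0,0,0],"hand":0},{"slide":[0,0,-0.8],"delta_rot":[0,0,0],"hand":0},{"slide":[0,0,-0.4],"delta_rot":[0,0,0],"hand":0}]}}

```text
time_s: 9.78
eef_pos: [0.5438, 0.0984, 0.1639]
eef_rot: [0.002, -0.0, 1.0, -0.0]
wrist_force: [-0.2, -0.8, -0.5]
opening: 0.001
```

Call:
{"op": "drive_tool", "data": {"deltas": [{"slide":[0.3,-0.8,0],"delta_rot":[0,0,0],"hand":0},{"slide":[0.3,-0.8,0],"delta_rot":[0,0,0],"hand":0},{"slide":[0.3,-0.8,0],"delta_rot":[0,0,0],"hand":0},{"slide":[0.3,-0.8,0],"delta_rot":[0,0,0],"hand":0},{"slide":[0.3,-0.8,0],"delta_rot":[0,0,0],"hand":0}]}}

```text
time_s: 10.4
eef_pos: [0.4671, -0.1029, 0.1615]
eef_rot: [0.0, -0.0, 1.0, -0.0]
wrist_force: [0.3, -0.2, -0.5]
opening: 0.0
```

Call:
{"op": "drive_tool", "data": {"deltas": [{"slide":[0.3,-0.8,0],"delta_rot":[0,0,0],"hand":0},{"slide":[0.2,-0.8,0],"delta_rot":[0,0,0],"hand":0},{"slide":[0.1,-0.8,0],"delta_rot":[0,0,0],"hand":0},{"slide":[0,-0.56,0],"delta_rot":[0,0,0],"hand":0},{"slide":[0,0,0],"delta_rot":[0,0,0.033],"hand":0}]}}

```text
time_s: 11.02
eef_pos: [0.4375, -0.2519, 0.1615]
eef_rot: [0.0, 0.054, 0.999, -0.0]
wrist_force: [0.2, 1.6, -0.1]
opening: 0.002
```

```bash
python3 - <<'E'
from h import *
from bench import ctrl
print(ctrl.get_obs()["eef_pos"])
P=ctrl.get_obs()["eef_pos"]
for n in ("wrist","scene","top"):
    c=ctrl.camera(n); np.savez(f"{n}4.npz",**c); cv2.imwrite(f"pics/{n}4.png",c["frame"][:,:,::-1])
    h=cv2.cvtColor(c["frame"],cv2.COLOR_RGB2HSV).astype(int);H,S,V=h[...,0],h[...,1],h[...,2]
    for ce,s in blobs(((H<5)|(H>175))&(S>170)&(V>50),20):
        w=ray(c,ce,.092); 
        if 0.4<w[0]<.7: print(n,ce,s.tolist(),w.round(4))
    print("tip",proj(c,P))
E
```

```text
[ 0.4375172  -0.2519328   0.16150351]
wrist [321.8 339.4] [316, 328, 13, 23, 241] [ 0.5386 -0.2623  0.092 ]
tip [320.79854174 257.87881816]
scene [217.  177.3] [214, 175, 7, 6, 29] [ 0.5269 -0.258   0.092 ]
tip [223.26581828 138.4986912 ]
top [465.4 222.8] [461, 218, 10, 10, 75] [ 0.5321 -0.259   0.092 ]
tip [478.51592286 267.91199056]
```

View pics/wrist4.png

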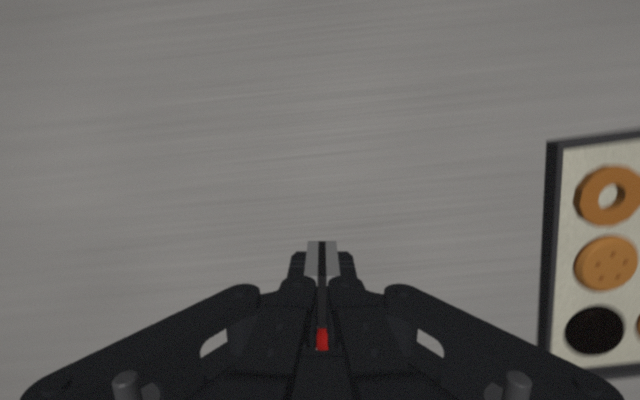

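View pics/scene4.png

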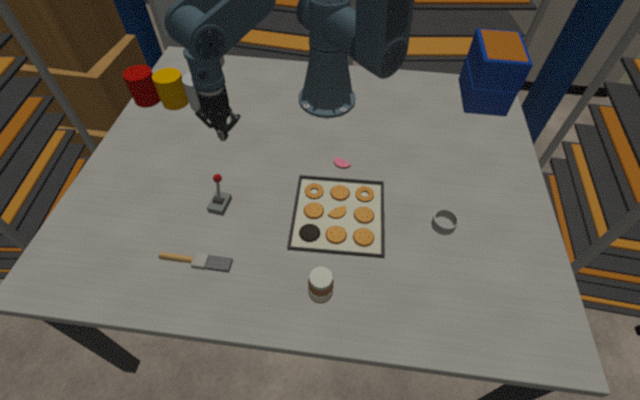

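Call:
{"op": "drive_tool", "data": {"deltas": [{"slide":[0,0.06,0.6],"delta_rot":[0,0,0],"hand":0},{"slide":[0,0,0.7],"delta_rot":[0,0,0],"hand":0},{"slide":[0,0,0.36],"delta_rot":[0,0,0],"hand":0},{"slide":[-0.4,0,0],"delta_rot":[0,0,0],"hand":0},{"slide":[-0.4,0,0],"delta_rot":[0,0,0],"hand":0}]}}

```text
time_s: 11.8
eef_pos: [0.4781, -0.2501, 0.0779]
eef_rot: [-0.0, 0.05, 0.999, 0.0]
wrist_force: [0.2, 1.0, 0.2]
opening: 0.004
```

Call:
{"op": "drive_tool", "data": {"deltas": [{"slide":[-0.3,0,0],"delta_rot":[0,0,0],"hand":0},{"slide":[-0.3,0,0],"delta_rot":[0,0,0],"hand":0},{"slide":[-0.3,0,0],"delta_rot":[0,0,0],"hand":0},{"slide":[-0.2,0,0],"delta_rot":[0,0,0],"hand":0},{"slide":[0,0,0],"delta_rot":[0,0,0],"hand":0}]}}

```text
time_s: 12.42
eef_pos: [0.5331, -0.2566, 0.0782]
eef_rot: [0.0, 0.051, 0.999, -0.0]
wrist_force: [-0.0, 0.3, 0.2]
opening: -0.0
```

```bash
python3 - <<'E'
from h import *
from bench import ctrl
c=ctrl.camera("scene"); np.savez("scene5.npz",**c)
h=cv2.cvtColor(c["frame"],cv2.COLOR_RGB2HSV).astype(int);H,S,V=h[...,0],h[...,1],h[...,2]
for ce,s in blobs(((H<5)|(H>175))&(S>170)&(V>50),6):
    w=ray(c,ce,.1)
    if 0.4<w[0]<.7: print(ce,s.tolist(),w.round(4))
d=ctrl.camera("wrist")
a=[cv2.resize(c["frame"][130:230,160:280,::-1],(480,400),interpolation=cv2.INTER_CUBIC),cv2.resize(d["frame"][:,:,::-1],(320,400))]
cv2.imwrite("pics/m5.png",np.hstack(a)); print(ctrl.get_obs()["eef_pos"],ctrl.get_obs()["wrist_force"])
E
```

```text
[212.9 182.6] [210, 179, 7, 8, 35] [ 0.5544 -0.2599  0.1   ]
[ 0.53227919 -0.25636224  0.07803809] [-1.0631505   0.12930975 -0.01148456]
```

View pics/m5.png

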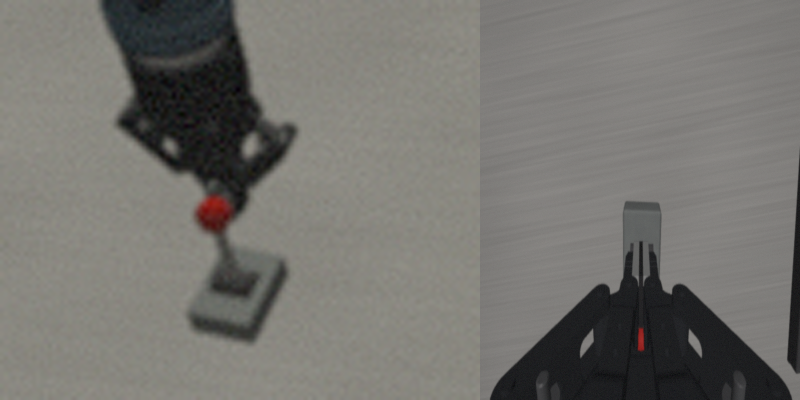

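The ball is in contact and is now roughly upright at x of about 0.555. It sits 23 mm ahead of the fingers, as I worked out. I'll carry on toward the stop.

Call:
{"op": "drive_tool", "data": {"deltas": [{"slide":[-0.2,0,0],"delta_rot":[0,0,0],"hand":0},{"slide":[-0.2,0,0],"delta_rot":[0,0,0],"hand":0},{"slide":[-0.2,0,0],"delta_rot":[0,0,0],"hand":0},{"slide":[0,0,0],"delta_rot":[0,0,0],"hand":0},{"slide":[0,0,0],"delta_rot":[0,0,0],"hand":0}]}}

```text
time_s: 13.15
eef_pos: [0.5624, -0.2595, 0.0782]
eef_rot: [-0.0, 0.052, 0.999, 0.0]
wrist_force: [0.2, 0.1, 0.1]
opening: 0.002
```

Call:
{"op": "drive_tool", "data": {"deltas": [{"slide":[-0.08,0,0],"delta_rot":[0,0,0],"hand":0},{"slide":[0,0,0],"delta_rot":[0,0,0],"hand":0},{"slide":[-0.06,0,0],"delta_rot":[0,0,0],"hand":0},{"slide":[0,0,0],"delta_rot":[0,0,0],"hand":0},{"slide":[0,0,0],"delta_rot":[0,0,0],"hand":0}]}}

```text
time_s: 13.78
eef_pos: [0.5694, -0.2604, 0.0784]
eef_rot: [0.0, 0.052, 0.999, -0.0]
wrist_force: [-1.4, 0.4, -0.1]
opening: 0.002
```

```bash
cat > look.py <<'E'
from h import *
from bench import ctrl
import sys
c=ctrl.camera("scene"); np.savez("scene_l.npz",**c)
h=cv2.cvtColor(c["frame"],cv2.COLOR_RGB2HSV).astype(int);H,S,V=h[...,0],h[...,1],h[...,2]
for ce,s in blobs(((H<5)|(H>175))&(S>170)&(V>50),6):
    w=ray(c,ce,.092)
    if 0.4<w[0]<.7: print(ce,s.tolist(),w.round(4))
cv2.imwrite(sys.argv[1],cv2.resize(c["frame"][130:230,160:280,::-1],(600,500),interpolation=cv2.INTER_CUBIC)); o=ctrl.get_obs(); print(o["eef_pos"],o["wrist_force"],o["joint_efforts"])
E
python3 look.py pics/s6.png
```

```text
[208.2 193.7] [205, 190, 7, 8, 38] [ 0.5891 -0.2643  0.092 ]
[ 0.56940795 -0.26034057  0.07837346] [-0.1728632   0.40660669  0.40455162] [ 1.77979149e-02 -5.35844779e+01 -3.06708884e+01  1.34570460e-02
 -4.32348065e-02  5.00424558e-04]
```

View pics/s6.png

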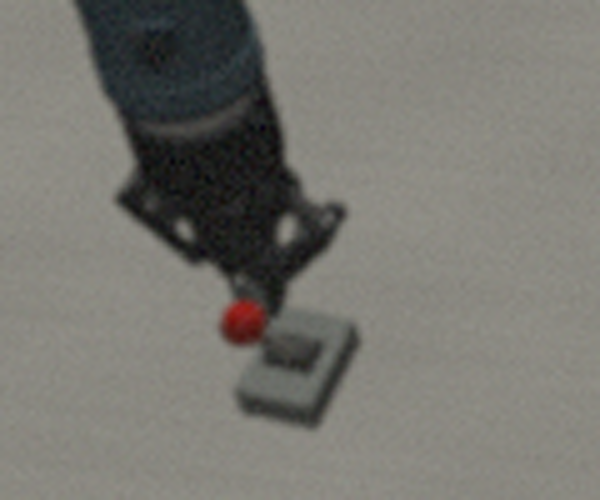

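Call:
{"op": "drive_tool", "data": {"deltas": [{"slide":[-0.04,0,0],"delta_rot":[0,0,0],"hand":0},{"slide":[0,0,0],"delta_rot":[0,0,0],"hand":0},{"slide":[-0.04,0,0],"delta_rot":[0,0,0],"hand":0},{"slide":[0,0,0],"delta_rot":[0,0,0],"hand":0},{"slide":[0,0,0],"delta_rot":[0,0,0],"hand":0}]}}

```text
time_s: 14.45
eef_pos: [0.5732, -0.2607, 0.0782]
eef_rot: [-0.0, 0.052, 0.999, 0.0]
wrist_force: [-1.3, 0.2, 0.1]
opening: 0.001
```

Call:
{"op": "drive_tool", "data": {"deltas": [{"slide":[-0.04,0,0],"delta_rot":[0,0,0],"hand":0},{"slide":[0,0,0],"delta_rot":[0,0,0],"hand":0},{"slide":[0,0,0],"delta_rot":[0,0,0],"hand":0},{"slide":[0,0,0],"delta_rot":[0,0,0],"hand":0},{"slide":[0,0,0],"delta_rot":[0,0,0],"hand":0}]}}

```text
time_s: 15.08
eef_pos: [0.5736, -0.2607, 0.078]
eef_rot: [-0.002, 0.052, 0.999, 0.0]
wrist_force: [-8.1, 1.0, 2.8]
opening: -0.0
```

The force jumped to 8 N and the tool stopped advancing, so the lever is on its stop. I'll back straight off, then lift.

Call:
{"op": "drive_tool", "data": {"deltas": [{"slide":[0.1,0,0],"delta_rot":[0,0,0],"hand":0},{"slide":[0.3,0,0],"delta_rot":[0,0,0],"hand":0},{"slide":[0.6,0,0],"delta_rot":[0,0,0],"hand":0},{"slide":[0.8,0,0],"delta_rot":[0,0,0],"hand":0},{"slide":[0.4,0,0],"delta_rot":[0,0,0],"hand":0}]}}

```text
time_s: 15.7
eef_pos: [0.4646, -0.2493, 0.0784]
eef_rot: [0.0, 0.052, 0.999, -0.0]
wrist_force: [0.5, 0.8, 0.2]
opening: 0.0
```

Call:
{"op": "drive_tool", "data": {"deltas": [{"slide":[0.3,0,-0.6],"delta_rot":[0,0,0],"hand":0},{"slide":[0,0,-0.8],"delta_rot":[0,0,0],"hand":0},{"slide":[0,0,-0.6],"delta_rot":[0,0,0],"hand":0},{"slide":[0,0,0],"delta_rot":[0,0,0],"hand":0},{"slide":[0,0,0],"delta_rot":[0,0,0],"hand":0}]}}

```text
time_s: 16.32
eef_pos: [0.4508, -0.2478, 0.1778]
eef_rot: [0.0, 0.052, 0.999, 0.0]
wrist_force: [0.2, 0.2, -0.1]
opening: -0.001
```

```bash
python3 look.py pics/s7.png; python3 - <<'E'
from h import *
from bench import ctrl
t=ctrl.camera("top"); s=dict(np.load("scene_l.npz")); s0=load("scene0.npz"); t0=load("top0.npz")
def red(c):
    h=cv2.cvtColor(c["frame"],cv2.COLOR_RGB2HSV).astype(int);H,S,V=h[...,0],h[...,1],h[...,2]
    return [ce for ce,q in blobs(((H<5)|(H>175))&(S>170)&(V>50),6) if .4<ray(c,ce,.092)[0]<.7 and ray(c,ce,.092)[1]<0][0]
p,q=red(t),red(s); print(p,q,ray(t,p,.092).round(4),tri(t,p,s,q).round(4))
cv2.imwrite("pics/top7.png",t["frame"][:,:,::-1])
for a,b,n in((s0,s,"scene"),(t0,t,"top")):
    d=cv2.absdiff(cv2.GaussianBlur(a["frame"],(3,3),0),cv2.GaussianBlur(b["frame"],(3,3),0)).max(2)
    print(n,[(c,x.tolist()) for c,x in blobs(d>35,6)])
E
```

```text
[207.6 195.3] [205, 193, 7, 6, 30] [ 0.5949 -0.2641  0.092 ]
[ 0.45049429 -0.24753735  0.17720923] [ 0.07024632  0.14855054 -0.22736511] [ 3.69426794e-03 -3.93317986e+01 -3.38598704e+01  3.03570705e-03
 -3.19728150e-02 -5.34220380e-04]
[466.7 193.9] [207.6 195.3] [ 0.5955 -0.2644  0.092 ] [ 0.5954 -0.264   0.0927]
scene [(array([199.6,   2.4]), [191, 0, 14, 8, 60]), (array([216. ,   1.5]), [213, 0, 7, 4, 20]), (array([261.4,   1.2]), [243, 0, 32, 4, 94]), (array([303. ,   3.7]), [297, 0, 13, 9, 104]), (array([391.5,   5.6]), [390, 0, 5, 10, 30]), (array([400.7,  19.3]), [391, 0, 20, 35, 281]), (array([533.4,   1.9]), [525, 0, 17, 7, 70]), (array([521.7,  46.3]), [485, 0, 73, 79, 1670]), (array([222.4,   8.4]), [219, 5, 9, 10, 53]), (array([348.7,  14.1]), [338, 7, 19, 17, 205]), (array([525.2,  19.7]), [516, 11, 20, 21, 275]), (array([171.1,  26.5]), [162, 12, 22, 25, 242]), (array([214.5,  15.3]), [214, 13, 2, 6, 11]), (array([203.6,  17.5]), [200, 15, 8, 6, 20]), (array([373.3,  47.3]), [351, 20, 48, 58, 1696]), (array([209.9,  75.6]), [180, 22, 67, 118, 3573]), (array([184. ,  35.5]), [183, 34, 3, 4, 8]), (array([304.7,  40.2]), [298, 35, 12, 14, 114]), (array([404.6,  45.8]), [398, 36, 13, 20, 154]), (array([217.2, 180.7]), [213, 174, 9, 19, 98]), (array([207.9, 196. ]), [203, 192, 10, 9, 69])]
top [(array([466.5, 193.7]), [461, 189, 12, 11, 101]), (array([565.8, 307.1]), [467, 192, 173, 208, 25397]), (array([456. , 211.7]), [455, 210, 3, 4, 9]), (array([465.4, 222.5]), [460, 217, 12, 12, 110])]
```

View pics/s7.png

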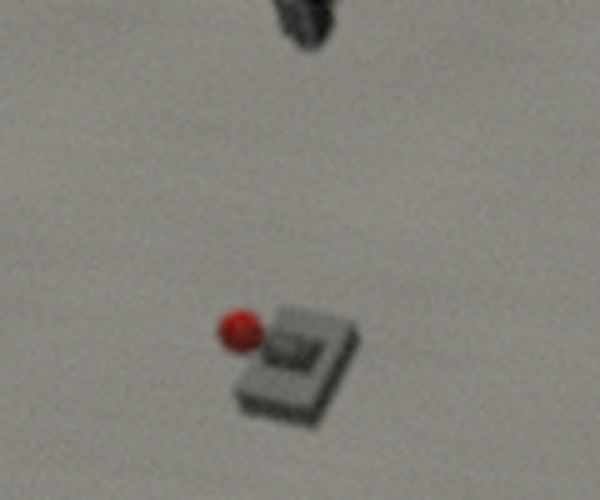

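View pics/top7.png

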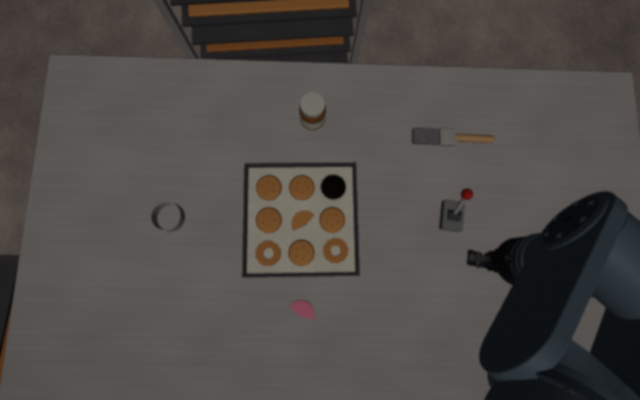

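The ball now rests at (0.595, -0.264, 0.093). That is the 92 mm end height and 39 mm past the base centre, where 38 mm is expected. Comparing before and after images, nothing but the lever and arm has changed. I'll hand in.

```bash
python3 -c "
from bench import ctrl
print(ctrl.hand_in())"
```

```text
the job is handed in; nothing more can be done
None
```

The job is done and handed in at about 16.5 s of the 53 s allowed; no verdict is reported.

- **Pointing:** With the fingers shut and pointing straight down, I held still about 27 mm above the burnt biscuit at (0.622, 0.026), then above the broken half at (0.543, 0.098). Each hold lasted just over 2 s, and both points were within about 5 mm of where the cameras placed the biscuits' middles.
- **Lever:** I pushed the ball away from the robot until it met its stop. The force rose to 8 N and the tool stopped moving forward. I then backed off and lifted clear.
- **Last checks:** After I let go, the two cameras agreed that the ball rests at (0.595, -0.264, 0.093), 39 mm beyond the base centre where 38 mm was expected. Before and after images show no change in the tray, biscuits, brush, cutter, jar or pink piece, and the wrist force was about zero.
- **Disagreements:** The ball travelled about 66 mm by the cameras, while a full swing would be 77 mm. Either the lever did not start quite at 0 or my first reading of the ball was up to 1 cm off. The height, position and stop force all say it ended right over. The top and scene views also differed by 4–8 mm in x on the biscuits, well within the 24 mm allowed.

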